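# Pack the crystal model parts, slide the lid shut and drive the captive screw

## Robot

A 7-joint arm with a two-finger parallel gripper is mounted at the origin on the work surface. World frame = base frame: x ahead of the robot, y to its left, z up, the work surface at z = 0. Lengths are in m, angles in rad, forces in N, time in s.
With the tool pointing down it reaches from about 0.4 to 0.85 m from the base axis. Payload 10.4 kg.
Tool frame: the origin (TCP) lies at the centre of the arm's flange, where the gripper is bolted on; the fingertips stand 182 mm ahead of it and the grasp point (between the pads) lies r.grasp_offset ahead of it (r.grasp_offset is the distance from the TCP to the grasp point, in m); z points along the fingers, y is the line along which they close (so a half turn about z gives the same grasp; the last joint's range is limited). The gripper opens to 87 mm and grips with 3 to 60 N. Pads are 19 mm wide; open, the fingers measure 117 mm over their backs; the gripper's body (75 mm by 190 mm) begins 51 mm behind the grasp point.
Start: joints at [-1.309, 0.332, -0.065, 1.46, 0.022, 1.35, -0.088], TCP at [0.176, 0.6, 0.405] pointing down, gripper open.
Joint ranges: [-2.6, 2.6], [-0.5, 2.12], [-1.47, 1.34], [0.16, 2.42], [-1.27, 4.41], [0.06, 2.06], [-2.6, 2.6]. Speed limits (rad/s): [2.22, 2.22, 2.79, 2.79, 3.14, 3.14, 3.14].

## Interface

Orientations are given as a unit quaternion [x, y, z, w].
In Python, from bench import status, vision, job, spotter, r gives the robot as it stands. The module is installed in compiled form; this text tells all that it offers.
- The arm moves only by the tool play_rows, never from a script. Its argument "series" is a list of rows, each a list of 6 numbers: the shift along the tool's x, y, z each as a share of 150 mm, from -1 to 1, then the turn, a rotation vector about the tool's x, y, z each as a share of 30 degrees, from -1 to 1. In form: [[x, y, z, ax, ay, az], ...]. A call has 1 to 5 rows; each row is the pose to reach, as a shift and turn from the pose commanded when the call began, along the tool's axes at that moment; what a row does not reach only later rows make up. A row lasts 1/10 s, in which the tool goes at most 50 mm and 8.59 degrees, less where a joint would pass 70% of its speed; a pose out of reach is approached as far as the arm can. A call with a number of a shift or a turn outside -1 to 1 is refused whole. A call with a gripper value outside its range is refused whole. "fingers" is the opening, from -1 (shut) to 1 (fully open), set as the call begins (left out, the last holds). The fingers move at their own pace and stop on an object; "squeeze" is the grip in N (left out, the last holds). Time passes only in rows, so rows that repeat a pose let the fingers close. It gives the time, the measured TCP pose, the force, the opening and the grip force at its end, in the units of the state.
- status.read_state(): the state, without advancing time (a new reading comes with each control period).
- vision.camera(name): name is "scene" or "top"; returns the picture (384x512x3 uint8, blue, green, red); there is no depth.
- vision.calibration(name): a dict with "fx", "fy", "cx", "cy" (pixels), "rvec" (rotation vector, rad) and "tvec" (3), from world to camera coordinates, as OpenCV has them. Camera axes: x right, y down, z forward; pixel columns grow to the right and rows downward; lengths in m; the calibration is good to about 2 mm. A picture is of the moment at which its call begins. calibration takes no time and is no camera call.
- job.close_job(): hands the job in; it is judged then, once.
Trained networks look in the newest picture that a camera, given by its name, has taken for a name from the list of things; names that differ only in an ending like _2 or _b are one class to them, and where a whole thing is asked for, a point or a joint stands for the part that bears it (a point fixed in the world has none). Each returns a list of dicts, best first, with "conf" (0 to 1); they miss things now and then, are a little off and sometimes report something else, mostly with a low value. They report only what shows in the picture. A call takes as long as a camera call.
- spotter.boxes_of(camera, name): "point" ([x, y, z] in m, in world coordinates, good to about 4 mm: the middle of the surface that is visible of it).
- spotter.regions_of(camera, name): "pixels" (384x512 bool, what is visible of it).
The state is a dict: "time": time; "joint_positions": joint angles; "joint_vel": joint speeds; "joint_torque": joint torques, N m; "ee_pos": TCP position; "eef_rot": TCP orientation; "ft_force": force on the tool from outside, world axes, zero at the start; "torque": the same for the moment, N m; "width": finger opening in m; "grip_force": force on a finger pad.
Only numpy, scipy, OpenCV 4.12 (cv2) and the standard library are available. Lean on these libraries where they do the work, as an engineer would, in place of code of your own. Each camera call takes 0.05 s, during which the arm holds its last target. There are 200 camera calls.

## Task

Open the clear sliding lid of the black case and pack every loose atom ball, connector hub and bond rod lying on the table into it, so that the lid can pass over them. Then slide the lid fully shut, over the ridge at the end of its channel, and lock it: pull the knurled captive screw up against its spring until its thread can catch, and drive it clockwise all the way to its stop so that it stays out by itself. Leave the acrylic unit-cell frame where it stands; the small spare hubs in the tray are not part of the job.

Things in the scene. Friction and masses are not known exactly. Their poses are not given: they have to be found in the camera images.
- case: Open-topped box of black lacquered wood, fixed to the table, 206 mm along its x, 216 mm along its y, walls 8 mm thick and 70 mm high. Origin: centre of its underside, on the table; z up. Aluminium channel rails stand on the walls at x = +-94 to +-103 mm, up to z 82 mm, and run from y = -108 to +308 mm (two legs at the far end). A steel lock block, 84 x 70 mm, 80 mm high, adjoins its -y end.
- case_in (a point): Centre of the case's inner floor, 8 mm above the table; axes as the case's. Inside the walls the case is 190 mm along x and 200 mm along y. Everything packed must stay below z = 70 mm above the table, the lid's underside, or the lid cannot pass.
- lid (a joint): Clear acrylic lid 184 x 214 x 6 mm sliding in the channel: 0 = fully shut, grows (m) as it opens towards the case's +y, 0.20 = fully open (case then clear). Starts partly open. Slides with about 2 N, stays where left. Over the last 16 mm it must be forced over the end ridge (about 12 N): short of the crest (8 mm) the ridge pushes it back, past it it snaps to 0.
- lid_bar (a point): Top centre of the wooden pull bar on the lid, 105 mm above the table, at the case's x = 0, y = -30 mm + lid opening. The bar is 90 mm along the case's x, 16 mm thick along its y, and stands 27 mm above the lid's top face.
- screw_pull (a joint): How far the captive screw is pulled up (m): 0 = drawn in, 0.016 = hard stop. Its spring pulls back with 6 N at 0, 11 N at the stop. Below about 10 mm a pin blocks turning beyond 0.1 rad; pulled up 12 mm or more it turns freely. Turned past about 0.4 rad the thread has caught: released, it stays out at about 11 mm. Let go before that, it springs back.
- screw_turn (a joint): How far the captive screw is turned clockwise seen from above (rad): 0 at the start, 2.4 = end stop. Stays where left (about 0.06 N m friction). As it turns, the knob rises by a further 1.5 mm per rad.
- knob_top (a point): Top centre of the captive screw's knurled steel knob: a vertical drum 44 mm in diameter and 28 mm high with a black index rib on top, on the lock block at the case's x = 0, y = -145 mm. Its top is 113 mm above the table while the screw is drawn in and rises with it. Its orientation turns with the knob.
- atom0: Glossy red plastic atom ball, 54 mm in diameter, with flat top and bottom faces (36 mm wide) so that it stands 40 mm high. Origin: its centre, 20 mm above the table as it stands. May be absent.
- atom1: Glossy red plastic atom ball, 54 mm in diameter, with flat top and bottom faces (36 mm wide) so that it stands 40 mm high. Origin: its centre, 20 mm above the table as it stands. May be absent.
- atom2: Glossy red plastic atom ball, 54 mm in diameter, with flat top and bottom faces (36 mm wide) so that it stands 40 mm high. Origin: its centre, 20 mm above the table as it stands. May be absent.
- hub0: White porcelain connector hub, an upright drum 50 mm in diameter and 36 mm high with dark holes. Origin: its centre, 18 mm above the table as it stands. May be absent.
- hub1: White porcelain connector hub, an upright drum 50 mm in diameter and 36 mm high with dark holes. Origin: its centre, 18 mm above the table as it stands. May be absent.
- rod0: Grey aluminium bond rod of square section, 120 mm along its x, 14 x 14 mm, lying flat. Origin: its centre, 7 mm above the table. May be absent.
- rod1: Grey aluminium bond rod of square section, 120 mm along its x, 14 x 14 mm, lying flat. Origin: its centre, 7 mm above the table. May be absent.
- cell: Bystander: loose clear acrylic cubic unit-cell frame, 108 mm each way, beyond the case. Origin: centre of its underside. Not to be moved.

How it is judged:
By the outcome, as a careful person would: the job done as asked, in the order asked, and still so for the second after the job is handed in, with the robot touching nothing.
Of atom0, atom1, atom2, hub0, hub1, rod0, rod1 only 3 to 5 are there at a start; the rules pass over those that are not, and their reading is None.
At some moment in a run one of hub0, hub1, rod0, rod1, atom0, atom1, atom2 may be knocked a few centimetres aside while the robot is not near it.
It also fails if it takes over 208 s, if anything falls off the work surface, if the arm or the gripper's body presses on something with over 40 N, if the wrist force passes 120 N, or if a joint passes its speed limit or range.

## Working session

There is one attempt and no reset: what is moved stays moved. The work goes in short steps, Python scripts to look and compute and a tool call to move; the robot and the scene stay as the last step left them, time stands still between calls to the robot, and variables do not carry over. Pictures are saved under pics/ and viewed, at most 14 in all, crops included, and the job is handed in when it is done.

Besides the shell and the picture viewer there is one more tool, called after "Call:" by a JSON object that holds its "api" and its "payload", one argument or row to a line. play_rows: Moves the arm, as the interface text tells. Shift numbers are shares of 150 mm and turn numbers shares of 30 degrees, none past 1 either way. Its arguments: {"type":"object","properties":{"series":{"type":"array","items":{"type":"array","items":{"type":"number"}}},"fingers":{"type":"number"},"squeeze":{"type":"number"}},"required":["series"]}

```bash
mkdir -p pics; ls; cat > h.py <<'E'
import numpy as np, cv2
from scipy.spatial.transform import Rotation as R
from bench import status, vision, job, spotter, r
def cal(n):
    c=vision.calibration(n); K=np.array([[c['fx'],0,c['cx']],[0,c['fy'],c['cy']],[0,0,1.]])
    return K,np.array(c['rvec'],float),np.array(c['tvec'],float)
def proj(n,p):
    K,rv,t=cal(n); return cv2.projectPoints(np.array(p,float).reshape(-1,1,3),rv,t,K,None)[0].reshape(-1,2)
def ray(n,uv,z):
    K,rv,t=cal(n); M=cv2.Rodrigues(rv)[0]; o=-M.T@t
    d=M.T@np.linalg.inv(K)@np.array([uv[0],uv[1],1.]); return o+d*(z-o[2])/d[2]
E
python3 - <<'E'
from h import *
s=status.read_state()
for k,v in s.items(): print(k,np.round(v,3))
print(r.grasp_offset)
for n in ['scene','top']:
    im=vision.camera(n); cv2.imwrite(f'pics/{n}0.png',im)
    K,rv,t=cal(n); print(n,K[0,0],(-cv2.Rodrigues(rv)[0].T@t).round(3))
    for o in ['case','lid','lid_bar','knob_top','atom0','hub0','rod0','cell','screw_turn']:
        print(o,[(np.round(d['point'],3).tolist(),round(d['conf'],2)) for d in spotter.boxes_of(n,o)])
E
```

```text
pics
time 0.0
joint_positions [-1.309  0.333 -0.065  1.461  0.022  1.35  -0.089]
joint_vel [ 0.001  0.001  0.001 -0.    -0.     0.002  0.002]
joint_torque [-1.0000e-03 -6.2326e+01  2.4000e-02 -3.8990e+01 -6.1000e-02  4.0000e-02
  0.0000e+00]
ee_pos [0.176 0.6   0.404]
eef_rot [ 0.142  0.99  -0.001 -0.   ]
ft_force [ 0.262  0.521 -0.165]
torque [0.005 0.002 0.026]
grip_force 0.0
width 0.087
0.1635
scene 422.7397944599137 [ 1.364 -0.376  0.765]
case [([0.523, 0.117, 0.076], 0.83), ([0.495, -0.038, 0.112], 0.4)]
lid [([0.51, 0.184, 0.077], 0.89)]
lid_bar [([0.511, 0.186, 0.08], 0.7)]
knob_top [([0.492, -0.046, 0.11], 0.77)]
atom0 []
hub0 [([0.667, -0.18, 0.036], 0.83)]
rod0 [([0.431, -0.365, 0.015], 0.72), ([0.451, -0.189, 0.012], 0.63), ([0.672, -0.284, 0.038], 0.53), ([0.512, 0.182, 0.079], 0.52)]
cell [([0.775, 0.0, 0.078], 0.95)]
screw_turn [([0.494, -0.045, 0.11], 0.69), ([0.495, -0.042, 0.115], 0.53), ([0.511, 0.186, 0.078], 0.51)]
top 369.8833996970362 [ 0.543 -0.122  0.891]
case [([0.491, 0.14, 0.072], 0.82)]
lid []
lid_bar [([0.501, 0.191, 0.074], 0.92)]
knob_top [([0.479, -0.039, 0.115], 0.68)]
atom0 [([0.649, -0.273, 0.041], 0.75)]
hub0 [([0.654, -0.178, 0.039], 0.65)]
rod0 [([0.425, -0.356, 0.015], 0.78), ([0.446, -0.183, 0.019], 0.69)]
cell [([0.757, 0.007, 0.098], 0.83)]
screw_turn [([0.484, -0.039, 0.113], 0.67)]
```

View pics/scene0.png

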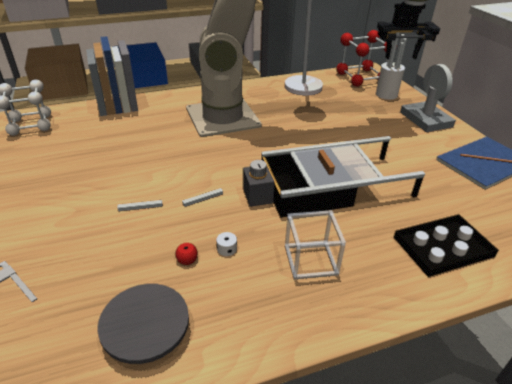

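View pics/top0.png

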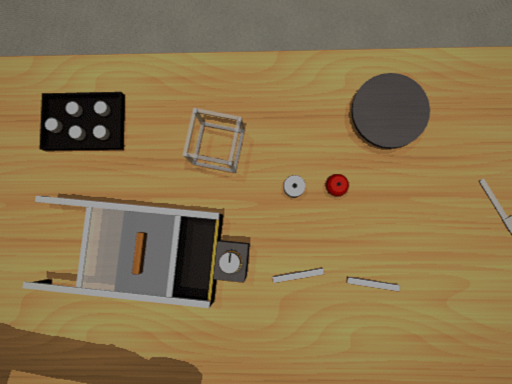

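The top view shows the lid bar at about (139,253), the knob at (230,262), the hub at (294,186), the atom at (337,185), and rods at (298,275) and (373,284). The case axis runs left along +y. Next I measure these precisely.

```bash
cat >> h.py <<'E'
def tri(a,b):
    A=[];B=[]
    for n,uv in (('top',a),('scene',b)):
        K,rv,t=cal(n);P=K@np.c_[cv2.Rodrigues(rv)[0],t];A.append(P);B.append(np.array(uv,float).reshape(2,1))
    X=cv2.triangulatePoints(*A,*B);return (X[:3]/X[3]).ravel()
def masks(n,o,c=.4): return [(d['conf'],d['pixels'].astype(np.uint8)) for d in spotter.regions_of(n,o) if d['conf']>c]
def rect(n,m,z):
    pts=cv2.findContours(m,cv2.RETR_EXTERNAL,cv2.CHAIN_APPROX_NONE)[0]; p=max(pts,key=len).reshape(-1,2)
    w=np.array([ray(n,q,z)[:2] for q in p],np.float32); return cv2.minAreaRect(w)
E
python3 - <<'E'
from h import *
print('rails',[ray('top',q,.082).round(3).tolist() for q in [(36,200),(218,215),(25,285),(212,304)]])
im={n:vision.camera(n) for n in ('top','scene')}
for o,zt in [('atom0',.03),('hub0',.036),('rod0',.014),('knob_top',.113),('lid_bar',.105),('cell',.1)]:
  for n in im:
    for c,m in masks(n,o):
        M=cv2.moments(m,True); q=(M['m10']/M['m00'],M['m01']/M['m00'])
        rc=rect(n,m,zt); print(o,n,round(c,2),'px',np.round(q,1),'w',ray(n,q,zt).round(3),'rect',np.round(rc[0],3),np.round(rc[1],3),round(rc[2],1))
K,rv,t=cal('top');print(cv2.Rodrigues(rv)[0].round(3))
a=cv2.resize(im['top'][170:320,20:260],None,fx=3.3,fy=3.3,interpolation=cv2.INTER_CUBIC);cv2.imwrite('pics/case1.png',a)
E
```

```text
rails [[0.618, 0.4, 0.082], [0.583, -0.011, 0.082], [0.429, 0.416, 0.082], [0.391, 0.0, 0.082]]
atom0 top 0.81 px [336.1 185. ] w [ 0.655 -0.28   0.03 ] rect [ 0.655 -0.28 ] [0.049 0.047] 89.6
atom0 scene 0.97 px [185.4 252.6] w [ 0.665 -0.283  0.03 ] rect [ 0.664 -0.283] [0.05  0.069] 76.5
atom0 scene 0.56 px [140.4 205. ] w [ 0.457 -0.36   0.03 ] rect [ 0.456 -0.361] [0.118 0.032] 79.0
hub0 top 0.66 px [293.4 185.9] w [ 0.652 -0.18   0.036] rect [ 0.652 -0.18 ] [0.049 0.051] 89.6
hub0 scene 0.74 px [225.6 243.1] w [ 0.671 -0.186  0.036] rect [ 0.67  -0.185] [0.048 0.074] 74.4
hub0 scene 0.45 px [257.3 167.4] w [ 0.399 -0.006  0.036] rect [ 0.399 -0.005] [0.045 0.078] 70.8
rod0 top 0.85 px [373.2 283.7] w [ 0.427 -0.363  0.014] rect [ 0.427 -0.36 ] [0.12  0.016] 82.3
rod0 top 0.66 px [296.9 275. ] w [ 0.446 -0.188  0.014] rect [ 0.446 -0.189] [0.015 0.116] 10.3
rod0 scene 0.88 px [139.7 204.8] w [ 0.436 -0.361  0.014] rect [ 0.435 -0.362] [0.118 0.035] 80.5
rod0 scene 0.54 px [202.7 196.5] w [ 0.455 -0.189  0.014] rect [ 0.455 -0.189] [0.031 0.122] 10.3
knob_top top 0.8 px [229.1 262.3] w [ 0.482 -0.039  0.113] rect [ 0.482 -0.039] [0.043 0.042] 0.1
knob_top scene 0.61 px [257.4 166.9] w [ 0.498 -0.044  0.113] rect [ 0.498 -0.044] [0.04  0.065] 71.9
lid_bar top 0.83 px [128.2 251.4] w [0.504 0.178 0.105] rect [0.506 0.18 ] [0.212 0.174] 84.0
cell top 0.9 px [213.2 141.5] w [ 0.743 -0.002  0.1  ] rect [ 0.746 -0.001] [0.126 0.129] 77.4
cell scene 0.6 px [313.2 244.5] w [ 0.796 -0.022  0.1  ] rect [ 0.788 -0.017] [0.136 0.202] 77.2
[[-0.001 -0.999 -0.039]
 [-0.997  0.004 -0.083]
 [ 0.083  0.039 -0.996]]
```

View pics/case1.png

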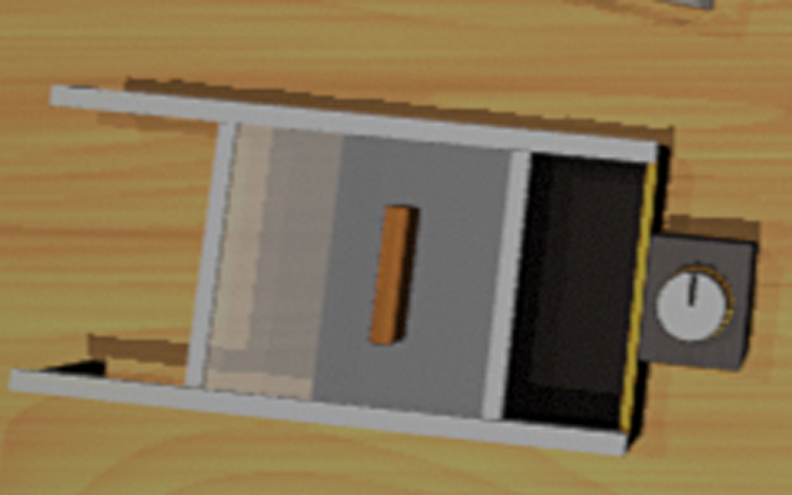

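The crop shows the lid part open: bar top centre at about crop (392,275), or full image (139,253), and the knob centre at full image (230,262) with its rib pointing up (+x). Next I write a planner helper and check where the white disc on a pole in the scene view stands.

```bash
cat >> h.py <<'E'
C=np.array([.4965,.103]); A=np.radians(-5.0)
def cw(x,y,z=None):  # case -> world
    p=C+np.array([np.cos(A)*x-np.sin(A)*y,np.sin(A)*x+np.cos(A)*y]); return p if z is None else np.r_[p,z]
def yawq(deg): # tool y at world yaw deg, z down
    a=np.radians(deg); y=np.array([np.cos(a),np.sin(a),0]); z=np.array([0,0,-1.]); return R.from_matrix(np.c_[np.cross(y,z),y,z])
def plan(*wps):  # (grasp xyz, yaw)
    s=status.read_state(); p=np.array(s['ee_pos']); q=R.from_quat(s['eef_rot'])
    print('t',round(s['time'],1),'grasp',(p+q.apply([0,0,r.grasp_offset])).round(4),'yaw',np.degrees(np.arctan2(*q.as_matrix()[[1,0],1])).round(1),'w',round(s['width'],4),'gf',round(s['grip_force'],1),'F',np.round(s['ft_force'],1))
    for g,yw in wps:
        tq=yawq(yw); tp=np.array(g)-tq.apply([0,0,r.grasp_offset])
        while 1:
            d=q.inv().apply(tp-p)/.15; w=(q.inv()*tq).as_rotvec()/np.radians(30)
            k=max(np.abs(d).max(),np.abs(w).max(),np.linalg.norm(d)*.15/.2,np.linalg.norm(w)*30/34,1.)
            d=(d/k).round(3); w=(w/k).round(3)
            n=int(np.ceil(max(np.linalg.norm(d)*3,np.linalg.norm(w)*30/8.59)+.3)); print(n,np.r_[d,w].tolist())
            p=p+q.apply(d*.15); q=q*R.from_rotvec(w*np.radians(30))
            if k==1.: break
        print('--')
E
python3 - <<'E'
from h import *
print(proj('scene',[[.176,.6,.405],[.176,.6,.22],[0,0,0],[0,0,.3]]).round(0).tolist(), ray('scene',(308,106),0),ray('scene',(303,85),.05),ray('scene',(303,85),.3))
bar=ray('top',(138.8,253.3),.105); print('bar',bar,'opening',(R.from_euler('z',-A).apply(np.r_[bar[:2]-C,0]))[:2]+[0,.03])
print('case corners px', proj('top',[cw(x,y,.082) for x in(-.0985,.0985) for y in(-.108,.308)]).round(1).tolist(),'knob px',proj('top',cw(0,-.145,.113)).round(1).tolist())
b=bar
plan(([.42,.42,.26],85),([b[0],b[1],.16],85),([b[0],b[1],.10],85))
E
```

```text
[[414.0, 2.0], [400.0, 58.0], [222.0, 116.0], [220.0, 35.0]] [0.02132029 0.34327024 0.        ] [-0.06199016  0.35525424  0.05      ] [0.43653685 0.09973069 0.3       ]
bar [0.50038726 0.15505104 0.105     ] opening [-0.00066407  0.08219177]
case corners px [[210.4, 304.9], [23.8, 286.9], [218.9, 213.9], [35.7, 198.4]] knob px [[230.1, 261.6]]
t 1.7 grasp [0.1756 0.5998 0.2413] yaw 73.7 w 0.0872 gf 0.0 F [-0.5 -0.7  0.1]
4 [-1.0, -0.364, -0.066, 0.0, -0.0, -0.198]
4 [-0.862, -0.42, -0.059, 0.0, -0.0, -0.179]
--
4 [-0.402, -1.0, 0.389, 0.0, -0.0, -0.0]
3 [-0.286, -0.713, 0.278, 0.0, -0.0, -0.0]
--
2 [0.0, -0.0, 0.4, 0.0, -0.0, -0.0]
--
```

Call:
{"api": "play_rows", "payload": {
  "series": [
    [-1,-0.364,-0.066,0,0,-0.198],
    [-1,-0.364,-0.066,0,0,-0.198],
    [-1,-0.364,-0.066,0,0,-0.198],
    [-1,-0.364,-0.066,0,0,-0.198],
    [-1,-0.364,-0.066,0,0,-0.198]
  ],
  "fingers": 1
}}

```text
time: 2.2
ee_pos: [0.3063, 0.5039, 0.4151]
eef_rot: [0.093, 0.996, 0.0, 0.0]
ft_force: [0.4, -0.3, 0.4]
width: 0.0868
grip_force: 0.0
```

Call:
{"api": "play_rows", "payload": {
  "series": [
    [-0.862,-0.42,-0.059,0,0,-0.179],
    [-0.862,-0.42,-0.059,0,0,-0.179],
    [-0.862,-0.42,-0.059,0,0,-0.179],
    [-0.862,-0.42,-0.059,0,0,-0.179],
    [-0.862,-0.42,-0.059,0,0,-0.179]
  ]
}}

```text
time: 2.7
ee_pos: [0.4194, 0.421, 0.4233]
eef_rot: [0.044, 0.999, 0.0, -0.0]
ft_force: [-0.4, 0.8, -0.3]
width: 0.0871
grip_force: 0.0
```

Call:
{"api": "play_rows", "payload": {
  "series": [
    [-0.402,-1,0.389,0,0,0],
    [-0.402,-1,0.389,0,0,0],
    [-0.402,-1,0.389,0,0,0],
    [-0.402,-1,0.389,0,0,0],
    [-0.402,-1,0.389,0,0,0]
  ]
}}

```text
time: 3.2
ee_pos: [0.4666, 0.2642, 0.364]
eef_rot: [0.044, 0.999, -0.001, -0.001]
ft_force: [-0.4, 0.2, -1.2]
width: 0.0872
grip_force: 0.0
```

```bash
python3 -c "
from h import *
b=cw(0,-.03+.082)
plan(([b[0],b[1],.15],85),([b[0],b[1],.10],85))"
```

```text
t 3.2 grasp [0.4663 0.264  0.2005] yaw 84.9 w 0.0872 gf 0.0 F [-0.4  0.2 -1.2]
3 [-0.294, -0.706, 0.337, -0.003, -0.003, -0.003]
--
2 [0.0, 0.0, 0.333, 0.0, 0.0, 0.0]
--
```

Call:
{"api": "play_rows", "payload": {
  "series": [
    [-0.294,-0.706,0.337,0,0,0],
    [-0.294,-0.706,0.337,0,0,0],
    [-0.294,-0.706,0.337,0,0,0],
    [-0.294,-0.706,0.337,0,0,0]
  ]
}}

```text
time: 3.6
ee_pos: [0.5015, 0.1553, 0.3133]
eef_rot: [0.044, 0.999, -0.001, -0.001]
ft_force: [0.2, 0.6, -0.5]
width: 0.0869
grip_force: 0.0
```

Call:
{"api": "play_rows", "payload": {
  "series": [
    [0,0,0.2,0,0,0],
    [0,0,0.333,0,0,0],
    [0,0,0.333,0,0,0]
  ]
}}

```text
time: 3.9
ee_pos: [0.5, 0.1592, 0.2626]
eef_rot: [0.041, 0.999, -0.0, -0.002]
ft_force: [-0.1, -0.1, -0.7]
width: 0.0871
grip_force: 0.0
```

Call:
{"api": "play_rows", "payload": {
  "series": [
    [0,0,0,0,0,0],
    [0,0,0,0,0,0],
    [0,0,0,0,0,0],
    [0,0,0,0,0,0],
    [0,0,0,0,0,0]
  ],
  "fingers": -1,
  "squeeze": 20
}}

```text
time: 4.4
ee_pos: [0.5018, 0.1561, 0.2651]
eef_rot: [0.044, 0.999, 0.0, 0.0]
ft_force: [-0.8, 0.4, 0.2]
width: 0.0552
grip_force: 0.0
```

Call:
{"api": "play_rows", "payload": {
  "series": [
    [0,0,0,0,0,0],
    [0,0,0,0,0,0],
    [0,0,0,0,0,0],
    [0,0,0,0,0,0]
  ]
}}

```text
time: 4.8
ee_pos: [0.5017, 0.156, 0.2646]
eef_rot: [0.044, 0.999, 0.0, -0.0]
ft_force: [0.0, 1.5, 0.1]
width: 0.023
grip_force: 1.1
```

Call:
{"api": "play_rows", "payload": {
  "series": [
    [0,0,0,0,0,0],
    [0,0,0,0,0,0],
    [0,0,0,0,0,0],
    [0,0,0,0,0,0]
  ]
}}

```text
time: 5.2
ee_pos: [0.5017, 0.1561, 0.2646]
eef_rot: [0.044, 0.999, 0.0, -0.0]
ft_force: [-0.7, 1.2, -0.3]
width: 0.0157
grip_force: 20.0
```

Call:
{"api": "play_rows", "payload": {
  "series": [
    [0,0.08,0,0,0,0],
    [0,0.16,0,0,0,0],
    [0,0.24,0,0,0,0],
    [0,0.32,0,0,0,0],
    [0,0.4,0,0,0,0]
  ]
}}

```text
time: 5.7
ee_pos: [0.5073, 0.2168, 0.2646]
eef_rot: [0.044, 0.999, 0.0, 0.0]
ft_force: [4.6, -2.7, -2.4]
width: 0.0157
grip_force: 20.0
```

Call:
{"api": "play_rows", "payload": {
  "series": [
    [0,0.08,0,0,0,0],
    [0,0.16,0,0,0,0],
    [0,0.24,0,0,0,0],
    [0,0.32,0,0,0,0],
    [0,0.38,0,0,0,0]
  ]
}}

```text
time: 6.2
ee_pos: [0.5126, 0.2736, 0.2647]
eef_rot: [0.044, 0.999, 0.0, 0.001]
ft_force: [6.6, -3.5, -2.0]
width: 0.016
grip_force: 20.0
```

```bash
python3 -c "
from h import *
b=cw(0,-.03+.2);print(b)
plan()
cv2.imwrite('pics/lid2.png',vision.camera('top')[150:320,:420])"
```

```text
[0.51131648 0.2723531 ]
t 6.2 grasp [0.5129 0.2736 0.1012] yaw 85.0 w 0.016 gf 20.0 F [ 6.6 -3.5 -2. ]
```

View pics/lid2.png

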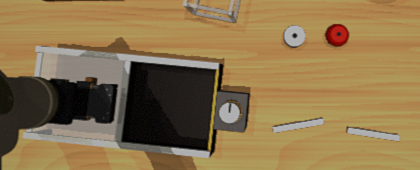

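The lid now looks fully open (front edge at crop x≈124) and the interior is clear. The pieces haven't moved: rods at crop (298,125) and (373,134), hub at (294,36), atom at (337,35).

Call:
{"api": "play_rows", "payload": {
  "series": [
    [0,0,0,0,0,0],
    [0,0,0,0,0,0],
    [0,0,0,0,0,0],
    [0,0,-0.1,0,0,0],
    [0,0,-0.8,0,0,0]
  ],
  "fingers": 0
}}

```text
time: 6.75
ee_pos: [0.5105, 0.2721, 0.3269]
eef_rot: [0.044, 0.999, -0.002, -0.003]
ft_force: [0.6, 0.7, 0.5]
width: 0.0418
grip_force: 0.0
```

```bash
sed -i 's/radians(-5.0)/radians(-5.2)/' h.py; python3 -c "
from h import *
for n in ('top','scene'):
  vision.camera(n)
  for c,m in masks(n,'rod0'):
    rc=rect(n,m,.012); print(n,round(c,2),np.round(rc[0],4),np.round(rc[1],3),round(rc[2],1))
plan(([.447,-.03,.24],40),([.447,-.189,.12],10.3),([.447,-.189,.0215],10.3))"
```

```text
top 0.89 [ 0.4451 -0.1897] [0.019 0.12 ] 10.5
top 0.86 [ 0.4264 -0.3604] [0.121 0.016] 81.5
top 0.44 [ 0.4765 -0.0284] [0.049 0.047] 0.2
scene 0.75 [ 0.4524 -0.19  ] [0.03  0.119] 10.3
scene 0.73 [ 0.4327 -0.3624] [0.119 0.037] 81.0
t 7.0 grasp [0.5127 0.2731 0.1686] yaw 85.0 w 0.0434 gf 0.0 F [-0.4 -0.1  0.1]
4 [0.125, -1.0, -0.236, 0.003, 0.001, 0.733]
4 [-0.265, -1.0, -0.24, 0.004, 0.002, 0.751]
1 [-0.013, -0.016, -0.005, -0.0, -0.0, 0.016]
--
5 [-0.812, -0.682, 0.8, -0.0, -0.0, 0.99]
--
3 [-0.0, 0.001, 0.657, -0.0, -0.0, -0.0]
--
```

Call:
{"api": "play_rows", "payload": {
  "series": [
    [0.125,-1,-0.236,0,0,0.733],
    [0.125,-1,-0.236,0,0,0.733],
    [0.125,-1,-0.236,0,0,0.733],
    [0.125,-1,-0.236,0,0,0.733],
    [0.125,-1,-0.236,0,0,0.733]
  ]
}}

```text
time: 7.45
ee_pos: [0.4799, 0.1233, 0.3653]
eef_rot: [0.235, 0.972, 0.0, -0.0]
ft_force: [-0.5, 0.8, -1.2]
width: 0.0438
grip_force: 0.0
```

Call:
{"api": "play_rows", "payload": {
  "series": [
    [-0.27,-1,-0.24,0,0,0.76],
    [-0.27,-1,-0.24,0,0,0.76],
    [-0.27,-1,-0.24,0,0,0.76],
    [-0.27,-1,-0.24,0,0,0.76],
    [-0.27,-1,-0.24,0,0,0.76]
  ]
}}

```text
time: 7.95
ee_pos: [0.4483, -0.0275, 0.4011]
eef_rot: [0.421, 0.907, 0.0, 0.0]
ft_force: [-0.5, 0.2, 0.1]
width: 0.0434
grip_force: 0.0
```

Call:
{"api": "play_rows", "payload": {
  "series": [
    [-0.8,-0.68,0.8,0,0,0.99],
    [-0.8,-0.68,0.8,0,0,0.99],
    [-0.8,-0.68,0.8,0,0,0.99],
    [-0.8,-0.68,0.8,0,0,0.99],
    [-0.8,-0.68,0.8,0,0,0.99]
  ]
}}

```text
time: 8.45
ee_pos: [0.4468, -0.1863, 0.2767]
eef_rot: [0.641, 0.768, -0.003, -0.002]
ft_force: [-0.1, -0.8, 0.3]
width: 0.0435
grip_force: 0.0
```

```bash
python3 -c "
from h import *
plan(([.447,-.190,.12],10.3),([.447,-.190,.0225],10.3))"
```

```text
t 8.4 grasp [ 0.4456 -0.1866  0.1132] yaw 10.3 w 0.0435 gf 0.0 F [-0.1 -0.8  0.3]
1 [-0.024, -0.003, -0.045, -0.014, 0.001, -0.0]
--
3 [-0.001, -0.0, 0.65, -0.0, -0.0, -0.0]
--
```

Call:
{"api": "play_rows", "payload": {
  "series": [
    [-0.01,0,0.25,0,0,0],
    [-0.01,0,0.45,0,0,0],
    [-0.01,0,0.6,0,0,0],
    [-0.01,0,0.65,0,0,0],
    [-0.01,0,0.65,0,0,0]
  ]
}}

```text
time: 8.95
ee_pos: [0.4489, -0.1841, 0.1832]
eef_rot: [0.638, 0.77, -0.0, -0.001]
ft_force: [0.8, -0.4, 1.1]
width: 0.0435
grip_force: 0.0
```

Call:
{"api": "play_rows", "payload": {
  "series": [
    [0,0,0,0,0,0],
    [0,0,0,0,0,0],
    [0,0,0,0,0,0],
    [0,0,0,0,0,0],
    [0,0,0,0,0,0]
  ],
  "fingers": -1
}}

```text
time: 9.45
ee_pos: [0.4481, -0.1861, 0.1836]
eef_rot: [0.639, 0.769, 0.0, -0.0]
ft_force: [0.7, -0.2, 1.3]
width: 0.0139
grip_force: 20.0
```

```bash
python3 -c "
from h import *
plan()"
```

```text
t 9.4 grasp [ 0.4481 -0.186   0.0201] yaw 10.5 w 0.0139 gf 20.0 F [ 0.7 -0.2  1.3]
```

```bash
python3 -c "
from h import *
g=cw(-.06,.022); print(g)
plan(([.448,-.186,.17],10.3),([*g,.17],-5.2),([*g,.06],-5.2),([*g,.0355],-5.2))"
```

```text
[0.43874085 0.13034741]
t 9.4 grasp [ 0.4481 -0.186   0.0201] yaw 10.5 w 0.0139 gf 20.0 F [ 0.7 -0.2  1.3]
4 [0.001, -0.0, -1.0, 0.0, -0.0, 0.007]
--
4 [1.0, 0.152, 0.0, 0.0, -0.0, 0.248]
4 [1.0, 0.021, 0.001, 0.0, -0.0, 0.245]
1 [0.097, -0.011, -0.0, 0.0, -0.0, 0.024]
--
3 [0.0, -0.0, 0.733, 0.0, -0.0, -0.0]
--
1 [0.0, -0.0, 0.164, 0.0, -0.0, -0.0]
--
```

Call:
{"api": "play_rows", "payload": {
  "series": [
    [0,0,-0.3,0,0,0],
    [0,0,-0.6,0,0,0],
    [0,0,-1,0,0,0],
    [0,0,-1,0,0,0],
    [0,0,-1,0,0,0]
  ]
}}

```text
time: 9.95
ee_pos: [0.4484, -0.1864, 0.3351]
eef_rot: [0.639, 0.769, 0.001, 0.001]
ft_force: [0.3, 0.2, -1.6]
width: 0.0137
grip_force: 20.0
```

Call:
{"api": "play_rows", "payload": {
  "series": [
    [1,0.152,0,0,0,0.25],
    [1,0.152,0,0,0,0.25],
    [1,0.152,0,0,0,0.25],
    [1,0.152,0,0,0,0.25],
    [1,0.152,0,0,0,0.25]
  ]
}}

```text
time: 10.45
ee_pos: [0.4426, -0.0328, 0.3319]
eef_rot: [0.687, 0.727, -0.001, -0.001]
ft_force: [-0.2, -0.6, -0.8]
width: 0.0134
grip_force: 20.0
```

Call:
{"api": "play_rows", "payload": {
  "series": [
    [1,0.021,0,0,0,0.27],
    [1,0.021,0,0,0,0.27],
    [1,0.021,0,0,0,0.27],
    [1,0.021,0,0,0,0.27],
    [1,0.021,0,0,0,0.27]
  ]
}}

```text
time: 10.95
ee_pos: [0.4385, 0.1152, 0.3324]
eef_rot: [0.737, 0.675, -0.001, -0.0]
ft_force: [0.2, -0.2, -0.8]
width: 0.0138
grip_force: 20.0
```

Call:
{"api": "play_rows", "payload": {
  "series": [
    [0.1,-0.01,0,0,0,0],
    [0.1,-0.01,0,0,0,0],
    [0.1,-0.01,0,0,0,0]
  ]
}}

```text
time: 11.25
ee_pos: [0.4384, 0.1295, 0.3333]
eef_rot: [0.738, 0.675, -0.0, 0.0]
ft_force: [0.3, -0.7, -0.6]
width: 0.0139
grip_force: 20.0
```

```bash
python3 -c "
from h import *
g=cw(-.06,.022); print(g)
plan(([*g,.06],-5.2),([*g,.0355],-5.2))"
```

```text
[0.43874085 0.13034741]
t 11.2 grasp [0.4384 0.1295 0.1698] yaw -5.2 w 0.0139 gf 20.0 F [ 0.3 -0.7 -0.6]
3 [0.006, 0.002, 0.732, -0.001, 0.001, 0.001]
--
1 [-0.0, -0.0, 0.163, 0.0, -0.0, 0.0]
--
```

Call:
{"api": "play_rows", "payload": {
  "series": [
    [0,0,0.3,0,0,0],
    [0,0,0.6,0,0,0],
    [0,0,0.8,0,0,0],
    [0,0,0.895,0,0,0],
    [0,0,0.895,0,0,0]
  ]
}}

```text
time: 11.75
ee_pos: [0.4379, 0.1291, 0.1988]
eef_rot: [0.738, 0.674, -0.002, -0.001]
ft_force: [0.6, 0.0, -0.3]
width: 0.014
grip_force: 20.0
```

Call:
{"api": "play_rows", "payload": {
  "series": [
    [0,0,0,0,0,0],
    [0,0,0,0,0,0],
    [0,0,0,0,0,0],
    [0,0,-0.05,0,0,0],
    [0,0,-0.35,0,0,0]
  ],
  "fingers": -0.42
}}

```text
time: 12.25
ee_pos: [0.4366, 0.1299, 0.2494]
eef_rot: [0.738, 0.675, -0.004, -0.001]
ft_force: [1.6, 0.8, 0.3]
width: 0.0249
grip_force: 0.0
```

Call:
{"api": "play_rows", "payload": {
  "series": [
    [0,0,-0.3,0,0,0],
    [0,0,-0.65,0,0,0],
    [0,0,-0.65,0,0,0],
    [0,0,-0.65,0,0,0]
  ],
  "fingers": 0
}}

```text
time: 12.65
ee_pos: [0.4384, 0.1304, 0.3511]
eef_rot: [0.738, 0.675, 0.002, 0.0]
ft_force: [-1.3, 0.4, -0.8]
width: 0.0421
grip_force: 0.0
```

```bash
python3 -c "
from h import *
for n in ('top','scene'):
  im=vision.camera(n)
  if n=='top': cv2.imwrite('pics/p3.png',cv2.resize(im[150:320],None,fx=1.5,fy=1.5))
  for c,m in masks(n,'rod0'):
    rc=rect(n,m,.012); print(n,round(c,2),np.round(rc[0],4),np.round(rc[1],3),round(rc[2],1))
x=[.4285,-.361]
plan(([*x,.17],-8.5),([*x,.023],-8.5))"
```

```text
top 0.59 [0.437  0.1176] [0.094 0.015] 86.1
top 0.58 [ 0.4265 -0.3605] [0.12  0.019] 82.1
scene 0.71 [ 0.4336 -0.3638] [0.116 0.029] 82.0
scene 0.56 [0.4349 0.1294] [0.124 0.031] 83.7
t 12.8 grasp [0.4374 0.1301 0.1846] yaw -5.1 w 0.0433 gf 0.0 F [ 1.1 -0.6  0.1]
4 [-1.0, 0.07, 0.031, -0.001, 0.001, 0.035]
4 [-1.0, 0.089, 0.03, -0.001, 0.001, 0.035]
4 [-1.0, 0.107, 0.03, -0.001, 0.0, 0.034]
2 [-0.262, 0.033, 0.008, -0.001, 0.001, 0.01]
--
4 [0.0, -0.0, 0.98, 0.0, -0.0, -0.0]
--
```

View pics/p3.png

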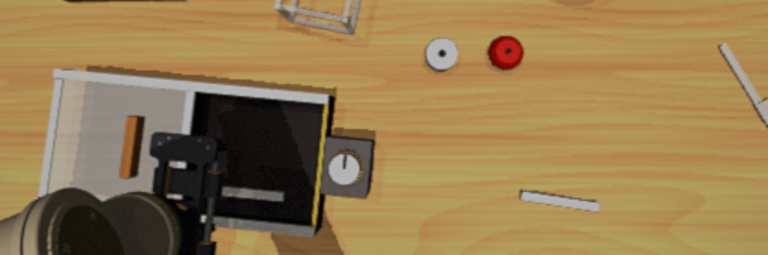

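Rod 1 lies in the case at crop (253,195). Rod 2 is still at crop (560,201). I fetch it next.

Call:
{"api": "play_rows", "payload": {
  "series": [
    [-1,0.07,0.03,0,0,0.035],
    [-1,0.07,0.03,0,0,0.035],
    [-1,0.07,0.03,0,0,0.035],
    [-1,0.07,0.03,0,0,0.035]
  ]
}}

```text
time: 13.25
ee_pos: [0.4345, -0.0259, 0.3438]
eef_rot: [0.747, 0.665, -0.001, -0.0]
ft_force: [-0.4, 0.5, 0.1]
width: 0.0432
grip_force: 0.0
```

Call:
{"api": "play_rows", "payload": {
  "series": [
    [-1,0.09,0.03,0,0,0.035],
    [-1,0.09,0.03,0,0,0.035],
    [-1,0.09,0.03,0,0,0.035],
    [-1,0.09,0.03,0,0,0.035]
  ]
}}

```text
time: 13.65
ee_pos: [0.4312, -0.1761, 0.3396]
eef_rot: [0.753, 0.658, -0.001, 0.0]
ft_force: [-0.2, 1.2, -0.4]
width: 0.0435
grip_force: 0.0
```

Call:
{"api": "play_rows", "payload": {
  "series": [
    [-1,0.107,0.2,0,0,0.035],
    [-1,0.107,0.2,0,0,0.035],
    [-1,0.107,0.2,0,0,0.035],
    [-1,0.107,0.2,0,0,0.035]
  ]
}}

```text
time: 14.05
ee_pos: [0.4277, -0.326, 0.308]
eef_rot: [0.758, 0.652, -0.003, -0.001]
ft_force: [-1.3, 0.6, -0.4]
width: 0.0435
grip_force: 0.0
```

Call:
{"api": "play_rows", "payload": {
  "series": [
    [-0.262,0.033,0.2,0,0,0.01],
    [-0.262,0.033,0.2,0,0,0.01],
    [-0.262,0.033,0.2,0,0,0.01]
  ]
}}

```text
time: 14.35
ee_pos: [0.4287, -0.3607, 0.2786]
eef_rot: [0.758, 0.652, -0.001, -0.002]
ft_force: [0.4, -0.8, 0.6]
width: 0.0436
grip_force: 0.0
```

```bash
python3 -c "
from h import *
x=[.4285,-.361]
plan(([*x,.023],-8.5))"
```

```text
t 14.3 grasp [ 0.428  -0.3606  0.1151] yaw -8.6 w 0.0436 gf 0.0 F [ 0.4 -0.8  0.6]
3 [-0.002, 0.002, 0.614, -0.008, -0.001, -0.005]
--
```

Call:
{"api": "play_rows", "payload": {
  "series": [
    [0,0,0.25,0,0,0],
    [0,0,0.45,0,0,0],
    [0,0,0.6,0,0,0],
    [0,0,0.62,0,0,0],
    [0,0,0.62,0,0,0]
  ]
}}

```text
time: 14.85
ee_pos: [0.4297, -0.36, 0.188]
eef_rot: [0.757, 0.653, 0.0, -0.0]
ft_force: [-0.1, -0.7, 0.3]
width: 0.0439
grip_force: 0.0
```

Call:
{"api": "play_rows", "payload": {
  "series": [
    [0,0,0,0,0,0],
    [0,0,0,0,0,0],
    [0,0,0,0,0,0],
    [0,0,0,0,0,0],
    [0,0,0,0,0,0]
  ],
  "fingers": -1
}}

```text
time: 15.35
ee_pos: [0.4291, -0.361, 0.1875]
eef_rot: [0.758, 0.652, 0.0, 0.0]
ft_force: [-1.3, 0.5, 3.4]
width: 0.0142
grip_force: 20.0
```

```bash
python3 -c "
from h import *
g=cw(-.016,.026); print(g)
plan(([.4285,-.361,.17],-8.5),([*g,.17],-5.2),([*g,.0355],-5.2))"
```

```text
[0.4829223  0.13034312]
t 15.3 grasp [ 0.4292 -0.361   0.024 ] yaw -8.6 w 0.0142 gf 20.0 F [-1.3  0.5  3.4]
4 [-0.001, -0.004, -0.973, 0.001, -0.0, -0.002]
--
4 [1.0, -0.038, 0.0, -0.0, -0.0, -0.033]
4 [1.0, -0.02, 0.0, -0.0, -0.0, -0.033]
4 [1.0, -0.003, 0.0, -0.0, -0.0, -0.034]
2 [0.295, 0.004, 0.0, -0.0, -0.0, -0.01]
--
3 [0.0, -0.0, 0.897, -0.0, -0.0, 0.0]
--
```

Call:
{"api": "play_rows", "payload": {
  "series": [
    [0,0,-0.3,0,0,0],
    [0,0,-0.6,0,0,0],
    [0,0,-0.97,0,0,0],
    [0,0,-0.97,0,0,0],
    [0,0,-0.97,0,0,0]
  ]
}}

```text
time: 15.85
ee_pos: [0.4293, -0.3612, 0.3339]
eef_rot: [0.758, 0.653, 0.001, 0.001]
ft_force: [0.8, 0.5, -1.2]
width: 0.0139
grip_force: 20.0
```

Call:
{"api": "play_rows", "payload": {
  "series": [
    [1,-0.038,0,0,0,-0.033],
    [1,-0.038,0,0,0,-0.033],
    [1,-0.038,0,0,0,-0.033],
    [1,-0.038,0,0,0,-0.033]
  ]
}}

```text
time: 16.25
ee_pos: [0.4468, -0.2047, 0.3306]
eef_rot: [0.749, 0.663, 0.0, -0.002]
ft_force: [0.8, -0.1, 0.0]
width: 0.0134
grip_force: 20.0
```

Call:
{"api": "play_rows", "payload": {
  "series": [
    [1,-0.02,0,0,0,-0.033],
    [1,-0.02,0,0,0,-0.033],
    [1,-0.02,0,0,0,-0.033],
    [1,-0.02,0,0,0,-0.033]
  ]
}}

```text
time: 16.65
ee_pos: [0.4625, -0.0561, 0.3311]
eef_rot: [0.743, 0.669, -0.001, -0.001]
ft_force: [-0.6, -0.6, -0.5]
width: 0.0136
grip_force: 20.0
```

Call:
{"api": "play_rows", "payload": {
  "series": [
    [1,-0.003,0,0,0,-0.034],
    [1,-0.003,0,0,0,-0.034],
    [1,-0.003,0,0,0,-0.034],
    [1,-0.003,0,0,0,-0.034]
  ]
}}

```text
time: 17.05
ee_pos: [0.4786, 0.093, 0.3309]
eef_rot: [0.737, 0.675, -0.001, -0.001]
ft_force: [-0.2, -0.2, -0.9]
width: 0.0135
grip_force: 20.0
```

Call:
{"api": "play_rows", "payload": {
  "series": [
    [0.295,0,0,0,0,-0.01],
    [0.295,0,0,0,0,-0.01],
    [0.295,0,0,0,0,-0.01]
  ]
}}

```text
time: 17.35
ee_pos: [0.4831, 0.1308, 0.3311]
eef_rot: [0.738, 0.675, -0.001, -0.0]
ft_force: [0.1, -1.0, -0.0]
width: 0.0137
grip_force: 20.0
```

```bash
python3 -c "
from h import *
g=cw(-.016,.026); print(g)
plan(([*g,.037],-5.2))"
```

```text
[0.4829223  0.13034312]
t 17.4 grasp [0.4827 0.1305 0.1676] yaw -5.1 w 0.0137 gf 20.0 F [ 0.1 -1.  -0. ]
3 [-0.002, 0.001, 0.871, -0.004, 0.004, 0.002]
--
```

Call:
{"api": "play_rows", "payload": {
  "series": [
    [0,0,0.3,0,0,0],
    [0,0,0.6,0,0,0],
    [0,0,0.8,0,0,0],
    [0,0,0.87,0,0,0],
    [0,0,0.87,0,0,0]
  ]
}}

```text
time: 17.85
ee_pos: [0.483, 0.1293, 0.2011]
eef_rot: [0.739, 0.673, -0.002, -0.0]
ft_force: [-0.3, -0.4, 0.1]
width: 0.0137
grip_force: 20.0
```

Call:
{"api": "play_rows", "payload": {
  "series": [
    [0,0,0,0,0,0],
    [0,0,0,0,0,0],
    [0,0,0,0,0,0],
    [0,0,-0.05,0,0,0],
    [0,0,-0.35,0,0,0]
  ],
  "fingers": -0.42
}}

```text
time: 18.35
ee_pos: [0.4819, 0.1303, 0.2527]
eef_rot: [0.739, 0.674, -0.003, -0.001]
ft_force: [1.2, 1.5, -0.5]
width: 0.0251
grip_force: 0.0
```

Call:
{"api": "play_rows", "payload": {
  "series": [
    [0,0,-0.3,0,0,0],
    [0,0,-0.65,0,0,0],
    [0,0,-0.65,0,0,0],
    [0,0,-0.65,0,0,0]
  ],
  "fingers": 1
}}

```text
time: 18.75
ee_pos: [0.4837, 0.1304, 0.3544]
eef_rot: [0.739, 0.674, 0.002, 0.0]
ft_force: [-0.4, 0.8, -1.8]
width: 0.0496
grip_force: 0.0
```

```bash
python3 -c "
from h import *
im={n:vision.camera(n) for n in ('top','scene')}
cv2.imwrite('pics/p4.png',cv2.resize(im['top'][150:320],None,fx=1.5,fy=1.5))
for o,z in (('hub0',.036),('atom0',.033)):
 for n in im:
  for c,m in masks(n,o):
    rc=rect(n,m,z); print(o,n,round(c,2),np.round(rc[0],4),np.round(rc[1],3),round(rc[2],1))
x=[.655,-.181]
plan(([*x,.17],-5),([*x,.027],-5))"
```

```text
hub0 top 0.75 [ 0.651  -0.1803] [0.049 0.053] 44.9
hub0 scene 0.63 [ 0.6712 -0.1854] [0.049 0.077] 72.3
atom0 top 0.87 [ 0.6531 -0.2787] [0.051 0.054] 89.0
atom0 scene 0.81 [ 0.6688 -0.2824] [0.047 0.071] 76.5
t 19.1 grasp [0.4829 0.1302 0.1878] yaw -5.3 w 0.0731 gf 0.0 F [ 0.   0.4 -0.2]
4 [-1.0, 0.678, 0.061, -0.002, 0.001, -0.004]
4 [-0.964, 0.651, 0.058, -0.001, 0.001, -0.004]
--
4 [0.001, -0.0, 0.953, -0.0, 0.0, -0.0]
--
```

View pics/p4.png

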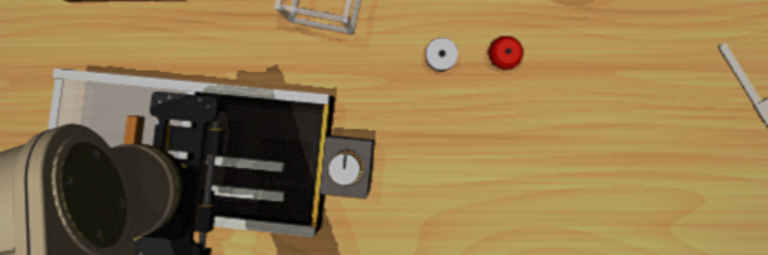

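Both rods lie side by side in the case, at crop (250,163) and (250,193). The hub is at crop (442,53) and the atom at (507,52), both unmoved. The hub is next.

Call:
{"api": "play_rows", "payload": {
  "series": [
    [-1,0.672,0.05,0,0,0],
    [-1,0.672,0.05,0,0,0],
    [-1,0.672,0.05,0,0,0],
    [-1,0.672,0.05,0,0,0],
    [-1,0.672,0.05,0,0,0]
  ],
  "fingers": 1
}}

```text
time: 19.55
ee_pos: [0.5708, -0.0331, 0.3439]
eef_rot: [0.741, 0.671, -0.001, 0.001]
ft_force: [-0.5, 0.2, 0.3]
width: 0.0871
grip_force: 0.0
```

Call:
{"api": "play_rows", "payload": {
  "series": [
    [-0.966,0.645,0.05,0,0,0],
    [-0.966,0.645,0.05,0,0,0],
    [-0.966,0.645,0.3,0,0,0],
    [-0.966,0.645,0.4,0,0,0],
    [-0.966,0.645,0.4,0,0,0]
  ]
}}

```text
time: 20.05
ee_pos: [0.652, -0.1847, 0.2785]
eef_rot: [0.74, 0.672, -0.004, -0.002]
ft_force: [-1.7, 0.5, -0.5]
width: 0.0866
grip_force: 0.0
```

```bash
python3 -c "
from h import *
plan(([.653,-.182,.027],-5))"
```

```text
t 20.1 grasp [ 0.6506 -0.185   0.115 ] yaw -5.5 w 0.0866 gf 0.0 F [-1.7  0.5 -0.5]
3 [0.02, 0.01, 0.587, -0.016, 0.004, -0.017]
--
```

Call:
{"api": "play_rows", "payload": {
  "series": [
    [0.01,0,0.3,0,0,0],
    [0.01,0,0.5,0,0,0],
    [0.01,0,0.6,0,0,0],
    [0.01,0,0.6,0,0,0],
    [0.01,0,0.6,0,0,0]
  ]
}}

```text
time: 20.55
ee_pos: [0.6539, -0.1795, 0.1962]
eef_rot: [0.739, 0.674, 0.0, 0.001]
ft_force: [-0.2, 0.6, 0.2]
width: 0.0868
grip_force: 0.0
```

Call:
{"api": "play_rows", "payload": {
  "series": [
    [0,0,0,0,0,0],
    [0,0,0,0,0,0],
    [0,0,0,0,0,0],
    [0,0,0,0,0,0],
    [0,0,0,0,0,0]
  ],
  "fingers": -1
}}

```text
time: 21.05
ee_pos: [0.6534, -0.1798, 0.195]
eef_rot: [0.739, 0.674, 0.0, 0.0]
ft_force: [-0.8, -1.1, 0.1]
width: 0.0551
grip_force: 0.0
```

Call:
{"api": "play_rows", "payload": {
  "series": [
    [0,0,0,0,0,0],
    [0,0,0,0,0,0],
    [0,0,0,0,0,0]
  ]
}}

```text
time: 21.35
ee_pos: [0.6534, -0.1798, 0.1949]
eef_rot: [0.739, 0.674, 0.0, 0.0]
ft_force: [0.1, 0.0, 2.2]
width: 0.0495
grip_force: 20.0
```

```bash
python3 -c "
from h import *
g=cw(.045,-.045); print(g)
plan(([.653,-.182,.17],-5.2),([*g,.17],-5.2),([*g,.041],-5.2))"
```

```text
[0.53723633 0.05410674]
t 21.4 grasp [ 0.6534 -0.1798  0.0314] yaw -5.3 w 0.0495 gf 20.0 F [0.1 0.  2.2]
4 [-0.015, -0.001, -0.924, 0.0, -0.0, -0.002]
--
4 [1.0, -0.608, 0.0, 0.0, -0.0, 0.0]
3 [0.498, -0.303, 0.0, 0.0, -0.0, 0.0]
--
3 [-0.0, -0.0, 0.86, 0.0, -0.0, 0.0]
--
```

Call:
{"api": "play_rows", "payload": {
  "series": [
    [0,0,-0.3,0,0,0],
    [0,0,-0.6,0,0,0],
    [0,0,-0.93,0,0,0],
    [0,0,-0.93,0,0,0],
    [0,0,-0.93,0,0,0]
  ]
}}

```text
time: 21.85
ee_pos: [0.6534, -0.1799, 0.3351]
eef_rot: [0.739, 0.674, 0.001, 0.001]
ft_force: [0.4, -0.3, -2.4]
width: 0.0497
grip_force: 20.0
```

Call:
{"api": "play_rows", "payload": {
  "series": [
    [0.3,-0.18,0,0,0,0],
    [0.6,-0.36,0,0,0,0],
    [0.8,-0.49,0,0,0,0],
    [1,-0.608,0,0,0,0],
    [1,-0.608,0,0,0,0]
  ]
}}

```text
time: 22.35
ee_pos: [0.5745, -0.0164, 0.332]
eef_rot: [0.736, 0.677, -0.001, -0.002]
ft_force: [0.2, 0.0, -1.4]
width: 0.0493
grip_force: 20.0
```

Call:
{"api": "play_rows", "payload": {
  "series": [
    [0.25,-0.15,0,0,0,0],
    [0.498,-0.303,0,0,0,0],
    [0.498,-0.303,0,0,0,0],
    [0.498,-0.303,0,0,0,0]
  ]
}}

```text
time: 22.75
ee_pos: [0.5372, 0.0573, 0.333]
eef_rot: [0.738, 0.675, -0.001, -0.001]
ft_force: [0.2, -1.1, -1.3]
width: 0.0496
grip_force: 20.0
```

```bash
python3 -c "
from h import *
g=cw(.045,-.045); print(g)
plan(([*g,.0435],-5.2))"
```

```text
[0.53723633 0.05410674]
t 22.8 grasp [0.5368 0.0572 0.1695] yaw -5.1 w 0.0496 gf 20.0 F [ 0.2 -1.1 -1.3]
3 [-0.021, 0.004, 0.84, -0.004, 0.001, 0.003]
--
```

Call:
{"api": "play_rows", "payload": {
  "series": [
    [-0.01,0,0.3,0,0,0],
    [-0.01,0,0.6,0,0,0],
    [-0.01,0,0.78,0,0,0],
    [-0.01,0,0.84,0,0,0],
    [-0.01,0,0.84,0,0,0]
  ]
}}

```text
time: 23.25
ee_pos: [0.5375, 0.0537, 0.2072]
eef_rot: [0.739, 0.673, -0.001, -0.0]
ft_force: [0.7, 0.5, -1.3]
width: 0.0495
grip_force: 20.0
```

Call:
{"api": "play_rows", "payload": {
  "series": [
    [0,0,0,0,0,0],
    [0,0,0,0,0,0],
    [0,0,0,0,0,0],
    [0,0,-0.05,0,0,0],
    [0,0,-0.35,0,0,0]
  ],
  "fingers": 0.34
}}

```text
time: 23.75
ee_pos: [0.5361, 0.0552, 0.2586]
eef_rot: [0.739, 0.674, -0.003, -0.001]
ft_force: [1.1, 1.4, 0.4]
width: 0.0585
grip_force: 0.0
```

Call:
{"api": "play_rows", "payload": {
  "series": [
    [0,0,-0.3,0,0,0],
    [0,0,-0.65,0,0,0],
    [0,0,-0.65,0,0,0],
    [0,0,-0.65,0,0,0]
  ],
  "fingers": 1
}}

```text
time: 24.15
ee_pos: [0.5379, 0.0549, 0.3604]
eef_rot: [0.739, 0.674, 0.002, 0.0]
ft_force: [-1.0, -0.0, -1.9]
width: 0.0817
grip_force: 0.0
```

```bash
python3 -c "
from h import *
im={n:vision.camera(n) for n in ('top','scene')}
for o,z in (('atom0',.033),):
 for n in im:
  for c,m in masks(n,o):
    rc=rect(n,m,z); print(o,n,round(c,2),np.round(rc[0],4),np.round(rc[1],3),round(rc[2],1))
x=[.656,-.281]
plan(([*x,.17],-5),([*x,.027],-5))"
```

```text
atom0 top 0.7 [ 0.4769 -0.0306] [0.046 0.046] 0.2
atom0 top 0.69 [ 0.6542 -0.2799] [0.053 0.051] 89.6
atom0 scene 0.97 [ 0.6669 -0.2829] [0.049 0.068] 78.7
t 24.4 grasp [0.5369 0.0549 0.1936] yaw -5.2 w 0.0863 gf 0.0 F [-1.   0.1 -0.5]
4 [-1.0, 0.46, 0.073, -0.002, 0.001, -0.004]
4 [-1.0, 0.458, 0.073, -0.001, 0.0, -0.004]
1 [-0.16, 0.072, 0.011, -0.001, 0.001, -0.0]
--
4 [0.0, 0.0, 0.954, 0.0, -0.0, -0.0]
--
```

Call:
{"api": "play_rows", "payload": {
  "series": [
    [-1,0.46,0.05,0,0,0],
    [-1,0.46,0.05,0,0,0],
    [-1,0.46,0.05,0,0,0],
    [-1,0.46,0.05,0,0,0],
    [-1,0.46,0.05,0,0,0]
  ],
  "fingers": 1
}}

```text
time: 24.85
ee_pos: [0.5924, -0.1041, 0.3494]
eef_rot: [0.741, 0.672, -0.002, -0.0]
ft_force: [-0.4, 0.4, -0.9]
width: 0.087
grip_force: 0.0
```

Call:
{"api": "play_rows", "payload": {
  "series": [
    [-1,0.455,0.1,0,0,0],
    [-1,0.455,0.1,0,0,0],
    [-1,0.455,0.1,0,0,0],
    [-1,0.455,0.1,0,0,0],
    [-1,0.455,0.1,0,0,0]
  ]
}}

```text
time: 25.35
ee_pos: [0.6465, -0.2582, 0.3339]
eef_rot: [0.74, 0.673, -0.001, -0.001]
ft_force: [-0.9, 0.6, 0.8]
width: 0.0869
grip_force: 0.0
```

Call:
{"api": "play_rows", "payload": {
  "series": [
    [-0.166,0.065,0.3,0,0,0],
    [-0.166,0.065,0.3,0,0,0],
    [-0.166,0.065,0.3,0,0,0]
  ]
}}

```text
time: 25.65
ee_pos: [0.6544, -0.2802, 0.2895]
eef_rot: [0.738, 0.674, -0.0, -0.002]
ft_force: [-0.3, 0.1, 1.2]
width: 0.087
grip_force: 0.0
```

```bash
python3 -c "
from h import *
plan(([.655,-.282,.025],-5))"
```

```text
t 25.6 grasp [ 0.6539 -0.2799  0.126 ] yaw -5.2 w 0.087 gf 0.0 F [-0.3  0.1  1.2]
3 [-0.013, 0.007, 0.673, -0.005, -0.003, -0.006]
--
```

Call:
{"api": "play_rows", "payload": {
  "series": [
    [-0.01,0.005,0.3,0,0,0],
    [-0.01,0.005,0.5,0,0,0],
    [-0.01,0.005,0.66,0,0,0],
    [-0.01,0.005,0.67,0,0,0],
    [-0.01,0.005,0.67,0,0,0]
  ]
}}

```text
time: 26.15
ee_pos: [0.6558, -0.2822, 0.1919]
eef_rot: [0.738, 0.675, 0.001, 0.0]
ft_force: [-0.6, -0.7, 0.6]
width: 0.087
grip_force: 0.0
```

Call:
{"api": "play_rows", "payload": {
  "series": [
    [0,0,0,0,0,0],
    [0,0,0,0,0,0],
    [0,0,0,0,0,0],
    [0,0,0,0,0,0],
    [0,0,0,0,0,0]
  ],
  "fingers": -1
}}

```text
time: 26.65
ee_pos: [0.655, -0.2836, 0.1905]
eef_rot: [0.739, 0.674, 0.0, 0.0]
ft_force: [0.3, -0.2, 0.0]
width: 0.0547
grip_force: 0.3
```

Call:
{"api": "play_rows", "payload": {
  "series": [
    [0,0,0,0,0,0],
    [0,0,0,0,0,0],
    [0,0,0,0,0,0]
  ]
}}

```text
time: 26.95
ee_pos: [0.655, -0.2836, 0.1904]
eef_rot: [0.739, 0.674, 0.0, 0.0]
ft_force: [-1.0, 0.5, 2.1]
width: 0.052
grip_force: 20.0
```

Call:
{"api": "play_rows", "payload": {
  "series": [
    [0,0,-0.3,0,0,0],
    [0,0,-0.6,0,0,0],
    [0,0,-0.96,0,0,0],
    [0,0,-0.96,0,0,0],
    [0,0,-0.96,0,0,0]
  ]
}}

```text
time: 27.45
ee_pos: [0.6551, -0.2838, 0.3357]
eef_rot: [0.739, 0.674, 0.001, 0.001]
ft_force: [-1.0, -0.5, -1.2]
width: 0.0524
grip_force: 20.0
```

```bash
python3 -c "
from h import *
g=cw(.045,.05); print(g)
plan(([*g,.17],-5.2),([*g,.041],-5.2))"
```

```text
[0.54584643 0.14871575]
t 27.4 grasp [ 0.6555 -0.2839  0.1722] yaw -5.2 w 0.0524 gf 20.0 F [-1.  -0.5 -1.2]
4 [1.0, -0.353, 0.004, 0.002, 0.0, -0.001]
4 [1.0, -0.352, 0.004, 0.002, 0.0, -0.0]
3 [0.805, -0.283, 0.004, 0.001, 0.001, -0.001]
--
3 [0.0, 0.0, 0.86, -0.0, -0.0, 0.0]
--
```

Call:
{"api": "play_rows", "payload": {
  "series": [
    [0.3,-0.105,0,0,0,0],
    [0.6,-0.21,0,0,0,0],
    [0.9,-0.318,0,0,0,0],
    [1,-0.353,0,0,0,0],
    [1,-0.353,0,0,0,0]
  ]
}}

```text
time: 27.95
ee_pos: [0.6157, -0.1252, 0.3321]
eef_rot: [0.737, 0.676, -0.0, -0.002]
ft_force: [0.5, 0.2, -1.2]
width: 0.0525
grip_force: 20.0
```

Call:
{"api": "play_rows", "payload": {
  "series": [
    [0.3,-0.105,0,0,0,0],
    [0.6,-0.21,0,0,0,0],
    [0.9,-0.318,0,0,0,0],
    [1,-0.353,0,0,0,0],
    [1,-0.353,0,0,0,0]
  ]
}}

```text
time: 28.45
ee_pos: [0.5765, 0.0273, 0.3329]
eef_rot: [0.737, 0.675, -0.001, -0.001]
ft_force: [0.2, 0.2, -1.3]
width: 0.0522
grip_force: 20.0
```

Call:
{"api": "play_rows", "payload": {
  "series": [
    [0.3,-0.105,0,0,0,0],
    [0.6,-0.21,0,0,0,0],
    [0.8,-0.28,0,0,0,0],
    [0.8,-0.28,0,0,0,0],
    [0.8,-0.28,0,0,0,0]
  ]
}}

```text
time: 28.95
ee_pos: [0.5466, 0.1467, 0.3335]
eef_rot: [0.739, 0.674, -0.001, 0.0]
ft_force: [-0.2, -0.9, -0.8]
width: 0.0525
grip_force: 20.0
```

```bash
python3 -c "
from h import *
g=cw(.045,.05); print(g)
plan(([*g,.039],-5.2))"
```

```text
[0.54584643 0.14871575]
t 28.9 grasp [0.5464 0.1464 0.17  ] yaw -5.3 w 0.0525 gf 20.0 F [-0.2 -0.9 -0.8]
3 [0.014, -0.005, 0.873, -0.001, 0.003, -0.004]
--
```

Call:
{"api": "play_rows", "payload": {
  "series": [
    [0.014,-0.005,0.3,0,0,0],
    [0.014,-0.005,0.6,0,0,0],
    [0.014,-0.005,0.8,0,0,0],
    [0.014,-0.005,0.873,0,0,0],
    [0.014,-0.005,0.873,0,0,0]
  ]
}}

```text
time: 29.45
ee_pos: [0.5458, 0.1482, 0.2023]
eef_rot: [0.74, 0.673, -0.001, 0.0]
ft_force: [-0.5, 0.1, -0.7]
width: 0.0523
grip_force: 20.0
```

Call:
{"api": "play_rows", "payload": {
  "series": [
    [0,0,0,0,0,0],
    [0,0,0,0,0,0],
    [0,0,0,0,0,0],
    [0,0,-0.05,0,0,0],
    [0,0,-0.35,0,0,0]
  ],
  "fingers": 0.42
}}

```text
time: 29.95
ee_pos: [0.5439, 0.1504, 0.2535]
eef_rot: [0.738, 0.674, -0.003, -0.001]
ft_force: [0.9, 0.7, 0.5]
width: 0.0615
grip_force: 0.0
```

Call:
{"api": "play_rows", "payload": {
  "series": [
    [0,0,-0.3,0,0,0],
    [0,0,-0.65,0,0,0],
    [0,0,-0.65,0,0,0],
    [0,0,-0.65,0,0,0]
  ]
}}

```text
time: 30.35
ee_pos: [0.5458, 0.1504, 0.3554]
eef_rot: [0.739, 0.674, 0.002, 0.0]
ft_force: [-0.2, 0.4, -0.1]
width: 0.0615
grip_force: 0.0
```

Call:
{"api": "play_rows", "payload": {
  "series": [
    [0.7,-0.3,0,0,0,-0.99],
    [0.7,-0.3,0,0,0,-0.99],
    [0.7,-0.3,0,0,0,-0.99],
    [0.7,-0.3,0,0,0,-0.99],
    [0.7,-0.3,0,0,0,-0.99]
  ]
}}

```text
time: 30.85
ee_pos: [0.5097, 0.2595, 0.352]
eef_rot: [0.54, 0.841, -0.001, -0.0]
ft_force: [0.5, -0.0, 0.2]
width: 0.0618
grip_force: 0.0
```

```bash
python3 -c "
from h import *
im={n:vision.camera(n) for n in ('top','scene')}
cv2.imwrite('pics/p5.png',np.vstack([cv2.resize(im['scene'][110:260,180:480],None,fx=2,fy=2),cv2.resize(im['top'][170:320,50:350],None,fx=2,fy=2)]))
b=cw(0,.17); print(b)
plan(([*b,.15],84.8),([*b,.1],84.8))"
```

```text
[0.51190754 0.27230035]
t 30.9 grasp [0.5101 0.2583 0.189 ] yaw 24.3 w 0.0614 gf 0.0 F [ 0.2  0.5 -0.2]
4 [0.04, 0.024, 0.129, -0.001, -0.0, -1.0]
4 [0.022, 0.04, 0.129, -0.002, -0.001, -1.0]
1 [0.0, 0.001, 0.002, 0.0, 0.0, -0.018]
--
2 [0.0, 0.0, 0.333, 0.0, 0.0, 0.0]
--
```

View pics/p5.png

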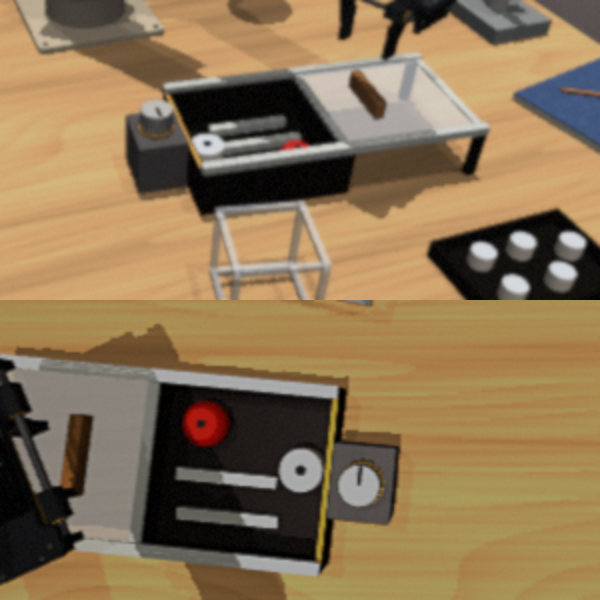

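All four pieces are inside on the floor: red atom at lower-crop (206,424), rods at (227,478) and (227,518), and hub at (300,470). The hub has been knocked 4 cm towards the end wall but is still flat and inside. The table has no loose pieces left, so I shut the lid.

Call:
{"api": "play_rows", "payload": {
  "series": [
    [0.04,0.024,0,0,0,-1],
    [0.04,0.024,0,0,0,-1],
    [0.04,0.024,0,0,0,-1],
    [0.04,0.024,0,0,0,-1],
    [0.04,0.024,0,0,0,-1]
  ],
  "squeeze": 50
}}

```text
time: 31.45
ee_pos: [0.5113, 0.2652, 0.353]
eef_rot: [0.306, 0.952, -0.0, -0.0]
ft_force: [-0.7, -0.6, 0.2]
width: 0.0618
grip_force: 0.0
```

Call:
{"api": "play_rows", "payload": {
  "series": [
    [0.022,0.04,0.1,0,0,-1],
    [0.022,0.04,0.1,0,0,-1],
    [0.022,0.04,0.1,0,0,-1],
    [0.022,0.04,0.1,0,0,-1],
    [0.022,0.04,0.1,0,0,-1]
  ]
}}

```text
time: 31.95
ee_pos: [0.5121, 0.2723, 0.3381]
eef_rot: [0.05, 0.999, -0.0, -0.0]
ft_force: [0.2, 0.3, -0.5]
width: 0.0617
grip_force: 0.0
```

```bash
python3 -c "
from h import *
b=cw(0,.17); print(b)
plan(([*b,.101],84.8))"
```

```text
[0.51190754 0.27230035]
t 31.9 grasp [0.512  0.2722 0.1746] yaw 84.3 w 0.0617 gf 0.0 F [ 0.2  0.3 -0.5]
2 [0.001, 0.0, 0.491, -0.001, -0.001, -0.018]
--
```

Call:
{"api": "play_rows", "payload": {
  "series": [
    [0,0,0.25,0,0,-0.018],
    [0,0,0.45,0,0,-0.018],
    [0,0,0.49,0,0,-0.018],
    [0,0,0.49,0,0,-0.018]
  ]
}}

```text
time: 32.35
ee_pos: [0.5118, 0.2726, 0.2644]
eef_rot: [0.045, 0.999, -0.001, -0.001]
ft_force: [0.1, -0.2, -0.0]
width: 0.0618
grip_force: 0.0
```

Call:
{"api": "play_rows", "payload": {
  "series": [
    [0,0,0,0,0,0],
    [0,0,0,0,0,0],
    [0,0,0,0,0,0],
    [0,0,0,0,0,0],
    [0,0,0,0,0,0]
  ],
  "fingers": -1
}}

```text
time: 32.85
ee_pos: [0.512, 0.2728, 0.2652]
eef_rot: [0.044, 0.999, 0.0, 0.0]
ft_force: [0.3, -0.4, -0.6]
width: 0.0297
grip_force: 0.0
```

Call:
{"api": "play_rows", "payload": {
  "series": [
    [0,0,0,0,0,0],
    [0,0,0,0,0,0],
    [0,0,0,0,0,0],
    [0,0,0,0,0,0],
    [0,0,0,0,0,0]
  ]
}}

```text
time: 33.35
ee_pos: [0.5119, 0.273, 0.265]
eef_rot: [0.044, 0.999, 0.0, 0.0]
ft_force: [-0.4, 0.1, 1.1]
width: 0.0156
grip_force: 50.0
```

Call:
{"api": "play_rows", "payload": {
  "series": [
    [0,-0.12,0,0,0,0],
    [0,-0.24,0,0,0,0],
    [0,-0.36,0,0,0,0],
    [0,-0.48,0,0,0,0],
    [0,-0.6,0,0,0,0]
  ]
}}

```text
time: 33.85
ee_pos: [0.5034, 0.1816, 0.2649]
eef_rot: [0.044, 0.999, 0.0, -0.001]
ft_force: [-4.9, 1.7, 6.3]
width: 0.0157
grip_force: 50.0
```

```bash
python3 -c "
from h import *
b=cw(0,-.03); print(b)
plan(([*b,.101],84.8))"
```

```text
[0.49378102 0.07312347]
t 33.9 grasp [0.5032 0.1816 0.1014] yaw 85.0 w 0.0157 gf 50.0 F [-4.9  1.7  6.3]
3 [0.001, -0.726, 0.003, 0.001, -0.003, 0.006]
--
```

Call:
{"api": "play_rows", "payload": {
  "series": [
    [0,-0.13,0,0,0,0],
    [0,-0.26,0,0,0,0],
    [0,-0.4,0,0,0,0],
    [0,-0.5,0,0,0,0],
    [0,-0.58,0,0,0,0]
  ]
}}

```text
time: 34.35
ee_pos: [0.4953, 0.0945, 0.2649]
eef_rot: [0.044, 0.999, 0.0, -0.001]
ft_force: [-8.4, 2.0, 10.1]
width: 0.0157
grip_force: 50.0
```

Call:
{"api": "play_rows", "payload": {
  "series": [
    [0.01,-0.04,0,0,0,0],
    [0.01,-0.08,0,0,0,0],
    [0.01,-0.12,0,0,0,0],
    [0.01,-0.16,0,0,0,0],
    [0.01,-0.16,0,0,0,0]
  ]
}}

```text
time: 34.85
ee_pos: [0.4926, 0.0758, 0.2649]
eef_rot: [0.042, 0.999, 0.003, 0.001]
ft_force: [4.0, 23.2, -6.7]
width: 0.0154
grip_force: 50.1
```

```bash
python3 -c "
from h import *
b=cw(0,-.03); print(b)
plan(([*b,.101],84.8))"
```

```text
[0.49378102 0.07312347]
t 34.9 grasp [0.493  0.0768 0.1014] yaw 85.2 w 0.0154 gf 50.1 F [ 4.  23.2 -6.7]
1 [-0.009, -0.017, 0.003, 0.012, 0.003, 0.012]
--
```

Call:
{"api": "play_rows", "payload": {
  "series": [
    [-0.01,-0.01,0,0,0,0],
    [-0.01,-0.02,0,0,0,0],
    [-0.01,-0.02,0,0,0,0],
    [-0.01,-0.02,0,0,0,0]
  ]
}}

```text
time: 35.25
ee_pos: [0.4931, 0.0753, 0.2649]
eef_rot: [0.041, 0.999, 0.004, -0.0]
ft_force: [-3.1, 33.0, -1.9]
width: 0.0155
grip_force: 50.2
```

Call:
{"api": "play_rows", "payload": {
  "series": [
    [0,0.02,0,0,0,0],
    [0,0.04,0,0,0,0],
    [0,0.04,0,0,0,0]
  ]
}}

```text
time: 35.55
ee_pos: [0.4935, 0.0766, 0.2649]
eef_rot: [0.043, 0.999, 0.001, -0.001]
ft_force: [-8.7, 11.8, 8.1]
width: 0.0158
grip_force: 50.0
```

Call:
{"api": "play_rows", "payload": {
  "series": [
    [0,0,0,0,0,0],
    [0,0,0,0,0,0],
    [0,0,0,0,0,0],
    [0,0,0,0,0,0],
    [0,0,-0.3,0,0,0]
  ],
  "fingers": 0
}}

```text
time: 36.05
ee_pos: [0.4929, 0.075, 0.3058]
eef_rot: [0.044, 0.999, -0.002, -0.004]
ft_force: [0.3, 1.3, 1.0]
width: 0.0419
grip_force: 0.0
```

Call:
{"api": "play_rows", "payload": {
  "series": [
    [0.2,0.3,-0.3,0,0,0],
    [0.4,1,-0.3,0,0,0],
    [0.4,1,-0.3,0,0,0],
    [0.4,1,-0.3,0,0,0],
    [0.4,1,-0.3,0,0,0]
  ],
  "fingers": 0.5
}}

```text
time: 36.55
ee_pos: [0.4467, 0.2338, 0.355]
eef_rot: [0.041, 0.999, 0.0, 0.0]
ft_force: [0.7, -0.3, -0.1]
width: 0.0647
grip_force: 0.0
```

```bash
python3 -c "
from h import *
plan()
im={n:vision.camera(n) for n in ('top','scene')}
print(proj('top',[cw(0,-.03,.105),cw(0,-.022,.105)]).round(1).tolist())
cv2.imwrite('pics/p6.png',np.vstack([cv2.resize(im['scene'][110:260,180:480],None,fx=2,fy=2),cv2.resize(im['top'][170:320,50:350],None,fx=2,fy=2)]))"
```

```text
t 36.5 grasp [0.4467 0.234  0.1915] yaw 85.3 w 0.0647 gf 0.0 F [ 0.7 -0.3 -0.1]
[[176.8, 256.5], [173.1, 256.1]]
```

View pics/p6.png

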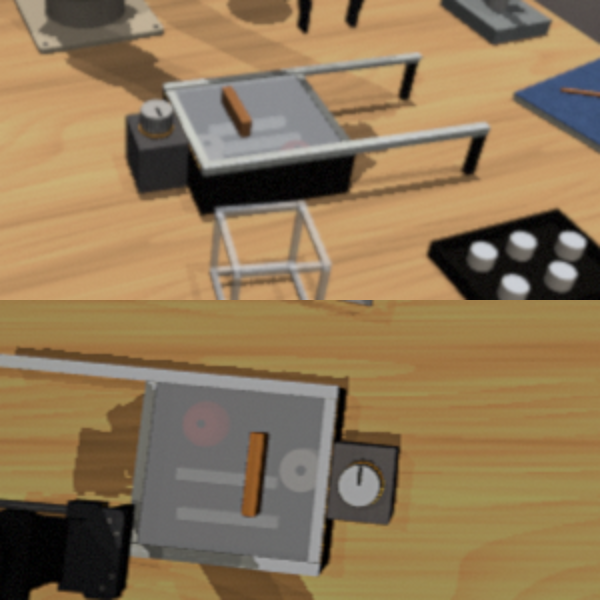

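The bar sits at lower-crop (256,475), about full-image (178,257), against a predicted (176.8,256.5) for shut. So the lid is fully closed, with the pieces visible beneath it. Now the knob.

```bash
python3 -c "
from h import *
for n in ('top','scene'):
  for c,m in masks(n,'knob_top'): print(n,round(c,2),np.round(rect(n,m,.113)[:2],4).tolist())
k=cw(0,-.145); print(k)
plan(([*k,.19],75),([*k,.102],75))"
```

```text
top 0.82 [[0.482, -0.0391], [0.0434, 0.042]]
scene 0.51 [[0.5027, -0.045], [0.0407, 0.0741]]
[ 0.48335828 -0.04140324]
t 36.8 grasp [0.4485 0.2286 0.1911] yaw 84.9 w 0.0653 gf 0.0 F [ 0.2 -0.2  0.8]
4 [-0.221, -1.0, 0.005, -0.001, -0.0, 0.186]
3 [-0.246, -0.752, 0.003, -0.0, -0.0, 0.143]
--
3 [0.0, -0.0, 0.587, -0.0, -0.0, -0.0]
--
```

Call:
{"api": "play_rows", "payload": {
  "series": [
    [-0.221,-1,0,0,0,0.186],
    [-0.221,-1,0,0,0,0.186],
    [-0.221,-1,0,0,0,0.186],
    [-0.221,-1,0,0,0,0.186],
    [-0.221,-1,0,0,0,0.186]
  ],
  "fingers": 0.6
}}

```text
time: 37.25
ee_pos: [0.4681, 0.0754, 0.3549]
eef_rot: [0.095, 0.995, 0.0, 0.0]
ft_force: [-0.3, -0.2, 0.3]
width: 0.0695
grip_force: 0.0
```

Call:
{"api": "play_rows", "payload": {
  "series": [
    [-0.246,-0.752,0,0,0,0.143],
    [-0.246,-0.752,0,0,0,0.143],
    [-0.246,-0.752,0,0,0,0.143],
    [-0.246,-0.752,0,0,0,0.143],
    [-0.246,-0.752,0,0,0,0.143]
  ]
}}

```text
time: 37.75
ee_pos: [0.4835, -0.0386, 0.3546]
eef_rot: [0.129, 0.992, 0.0, -0.0]
ft_force: [0.3, 0.1, 0.2]
width: 0.0696
grip_force: 0.0
```

```bash
python3 -c "
from h import *
k=[.483,-.0405]
plan(([*k,.102],75))"
```

```text
t 37.8 grasp [ 0.4834 -0.0386  0.1911] yaw 75.2 w 0.0696 gf 0.0 F [0.3 0.1 0.2]
3 [-0.0, -0.013, 0.594, 0.0, -0.001, 0.005]
--
```

Call:
{"api": "play_rows", "payload": {
  "series": [
    [0,-0.013,0.3,0,0,0],
    [0,-0.013,0.5,0,0,0],
    [0,-0.013,0.59,0,0,0],
    [0,-0.013,0.59,0,0,0]
  ]
}}

```text
time: 38.15
ee_pos: [0.4827, -0.0403, 0.2652]
eef_rot: [0.128, 0.992, -0.0, -0.001]
ft_force: [0.9, 0.3, 0.3]
width: 0.0699
grip_force: 0.0
```

Call:
{"api": "play_rows", "payload": {
  "series": [
    [0,0,0,0,0,0],
    [0,0,0,0,0,0],
    [0,0,0,0,0,0],
    [0,0,0,0,0,0],
    [0,0,0,0,0,0]
  ],
  "fingers": -1,
  "squeeze": 50
}}

```text
time: 38.65
ee_pos: [0.4837, -0.0401, 0.2674]
eef_rot: [0.129, 0.992, 0.002, 0.001]
ft_force: [0.4, 7.2, 4.9]
width: 0.0431
grip_force: 49.9
```

Call:
{"api": "play_rows", "payload": {
  "series": [
    [0,0,0,0,0,0],
    [0,0,0,0,0,0],
    [0,0,0,0,0,0]
  ]
}}

```text
time: 38.95
ee_pos: [0.4838, -0.0401, 0.2674]
eef_rot: [0.129, 0.992, 0.001, 0.001]
ft_force: [0.9, 8.2, 4.1]
width: 0.0432
grip_force: 49.9
```

```bash
python3 -c "
from h import *
plan(); print(np.round(status.read_state()['torque'],2),status.read_state()['joint_positions'])"
```

```text
t 39.0 grasp [ 0.4842 -0.0397  0.1039] yaw 75.2 w 0.0432 gf 49.9 F [0.9 8.2 4.1]
[ 1.59 -0.27 -0.08] [-0.56983549  0.16610179  0.60856851  2.01019714 -0.11614861  0.99521835
  1.40801966]
```

Call:
{"api": "play_rows", "payload": {
  "series": [
    [0,0.007,-0.02,0,0,0],
    [0,0.007,-0.04,0,0,0],
    [0,0.007,-0.06,0,0,0],
    [0,0.007,-0.08,0,0,0],
    [0,0.007,-0.09,0,0,0]
  ]
}}

```text
time: 39.45
ee_pos: [0.4834, -0.0395, 0.2797]
eef_rot: [0.129, 0.992, 0.001, 0.0]
ft_force: [4.9, 5.7, -11.0]
width: 0.0435
grip_force: 50.0
```

Call:
{"api": "play_rows", "payload": {
  "series": [
    [0,0,0,0,0,0],
    [0,0,0,0,0,0]
  ]
}}

```text
time: 39.65
ee_pos: [0.4834, -0.0394, 0.2796]
eef_rot: [0.129, 0.992, 0.001, 0.0]
ft_force: [5.3, 6.3, -11.2]
width: 0.0431
grip_force: 50.0
```

```bash
python3 -c "
from h import *
plan()
for n in ('top','scene'):
  vision.camera(n); print([(np.round(d['point'],3).tolist(),round(d['conf'],2)) for d in spotter.boxes_of(n,'knob_top')])"
```

```text
t 39.6 grasp [ 0.4835 -0.0392  0.1161] yaw 75.2 w 0.0431 gf 50.0 F [  5.3   6.3 -11.2]
[([0.54, 0.168, 0.077], 0.7)]
[([0.494, -0.044, 0.121], 0.68)]
```

Call:
{"api": "play_rows", "payload": {
  "series": [
    [0,0.004,-0.01,0,0,0],
    [0,0.004,-0.01,0,0,0]
  ]
}}

```text
time: 40.05
ee_pos: [0.4835, -0.0392, 0.281]
eef_rot: [0.129, 0.992, 0.0, 0.0]
ft_force: [6.0, 3.6, -11.4]
width: 0.043
grip_force: 50.0
```

Call:
{"api": "play_rows", "payload": {
  "series": [
    [0,0,-0.001,0,0,0.2],
    [0,0,-0.002,0,0,0.4],
    [0,0,-0.003,0,0,0.6],
    [0,0,-0.004,0,0,0.8],
    [0,0,-0.005,0,0,1]
  ]
}}

```text
time: 40.55
ee_pos: [0.4831, -0.0396, 0.2815]
eef_rot: [0.383, 0.924, -0.0, -0.0]
ft_force: [3.4, 1.5, -12.6]
width: 0.0432
grip_force: 50.0
```

```bash
python3 -c "
from h import *
plan(); print(np.round(status.read_state()['torque'],2))"
```

```text
t 40.5 grasp [ 0.483  -0.0396  0.118 ] yaw 44.9 w 0.0432 gf 50.0 F [  3.4   1.5 -12.6]
[ 0.06 -0.69  0.04]
```

Call:
{"api": "play_rows", "payload": {
  "series": [
    [0,0,-0.001,0,0,0.2],
    [0,0,-0.002,0,0,0.4],
    [0,0,-0.003,0,0,0.6],
    [0,0,-0.004,0,0,0.8],
    [0,0,-0.005,0,0,1]
  ]
}}

```text
time: 41.05
ee_pos: [0.4826, -0.0397, 0.2819]
eef_rot: [0.609, 0.793, -0.001, -0.001]
ft_force: [0.9, 1.1, -10.6]
width: 0.0429
grip_force: 50.0
```

Call:
{"api": "play_rows", "payload": {
  "series": [
    [0,0,-0.001,0,0,0.2],
    [0,0,-0.002,0,0,0.4],
    [0,0,-0.003,0,0,0.6],
    [0,0,-0.004,0,0,0.8],
    [0,0,-0.005,0,0,1]
  ]
}}

```text
time: 41.55
ee_pos: [0.4821, -0.0396, 0.2823]
eef_rot: [0.794, 0.608, -0.001, -0.001]
ft_force: [-0.9, 2.7, -11.3]
width: 0.0432
grip_force: 49.9
```

Call:
{"api": "play_rows", "payload": {
  "series": [
    [0,0,-0.001,0,0,0.2],
    [0,0,-0.002,0,0,0.4],
    [0,0,-0.003,0,0,0.6],
    [0,0,-0.004,0,0,0.8],
    [0,0,-0.005,0,0,1]
  ]
}}

```text
time: 42.05
ee_pos: [0.4818, -0.0391, 0.2829]
eef_rot: [0.924, 0.382, -0.002, -0.002]
ft_force: [-2.8, 4.0, -10.7]
width: 0.0428
grip_force: 49.9
```

Call:
{"api": "play_rows", "payload": {
  "series": [
    [0,0,-0.001,0,0,0.15],
    [0,0,-0.002,0,0,0.3],
    [0,0,-0.003,0,0,0.45],
    [0,0,-0.003,0,0,0.55],
    [0,0,-0.003,0,0,0.6]
  ]
}}

```text
time: 42.55
ee_pos: [0.4817, -0.0386, 0.2833]
eef_rot: [0.972, 0.234, -0.002, -0.002]
ft_force: [-4.2, 6.2, -10.6]
width: 0.0431
grip_force: 49.9
```

```bash
python3 -c "
from h import *
plan(); print(np.round(status.read_state()['torque'],2))"
```

```text
t 42.5 grasp [ 0.4808 -0.0382  0.1198] yaw -62.9 w 0.0431 gf 49.9 F [ -4.2   6.2 -10.6]
[2.02 1.22 0.37]
```

Call:
{"api": "play_rows", "payload": {
  "series": [
    [0,0,0,0,0,0.08],
    [0,0,0,0,0,0.15],
    [0,0,0,0,0,0.15]
  ]
}}

```text
time: 42.85
ee_pos: [0.4816, -0.0392, 0.2832]
eef_rot: [0.98, 0.197, -0.003, -0.001]
ft_force: [-6.0, 2.3, -9.4]
width: 0.043
grip_force: 50.0
```

```bash
python3 -c "
from h import *
plan(); print(np.round(status.read_state()['torque'],2))"
```

```text
t 42.9 grasp [ 0.4806 -0.0391  0.1197] yaw -67.3 w 0.043 gf 50.0 F [-6.   2.3 -9.4]
[0.53 1.37 1.07]
```

The torque rises to 1.07 N m at the stop. I ease down onto the thread, release, retreat and check.

Call:
{"api": "play_rows", "payload": {
  "series": [
    [0,0,0.008,0,0,0],
    [0,0,0.016,0,0,0],
    [0,0,0.016,0,0,0]
  ]
}}

```text
time: 43.15
ee_pos: [0.4821, -0.0392, 0.2821]
eef_rot: [0.98, 0.197, -0.002, -0.001]
ft_force: [-11.1, 2.9, 8.7]
width: 0.0432
grip_force: 50.0
```

Call:
{"api": "play_rows", "payload": {
  "series": [
    [0,0,0,0,0,0],
    [0,0,0,0,0,0],
    [0,0,0,0,0,0],
    [0,0,0,0,0,0],
    [0,0,-0.05,0,0,0]
  ],
  "fingers": 0.5
}}

```text
time: 43.65
ee_pos: [0.4831, -0.0401, 0.2896]
eef_rot: [0.981, 0.196, -0.001, 0.0]
ft_force: [0.4, 0.4, 0.2]
width: 0.0645
grip_force: 0.0
```

Call:
{"api": "play_rows", "payload": {
  "series": [
    [0,0,-0.3,0,0,0],
    [0,0,-0.6,0,0,0],
    [0,0,-0.9,0,0,0],
    [0,0,-0.9,0,0,0],
    [0,0,-0.9,0,0,0]
  ]
}}

```text
time: 44.15
ee_pos: [0.4835, -0.0403, 0.4261]
eef_rot: [0.981, 0.196, 0.001, -0.0]
ft_force: [-1.1, 0.0, -0.2]
width: 0.0653
grip_force: 0.0
```

Call:
{"api": "play_rows", "payload": {
  "series": [
    [1,0,0,0,0,0],
    [1,0,0,0,0,0],
    [1,0,0,0,0,0],
    [1,0,0,0,0,0],
    [1,0,0,0,0,0]
  ]
}}

```text
time: 44.65
ee_pos: [0.6226, 0.0185, 0.4221]
eef_rot: [0.981, 0.196, -0.002, 0.001]
ft_force: [0.7, -0.9, 0.1]
width: 0.065
grip_force: 0.0
```

```bash
python3 -c "
from h import *
plan()
im={n:vision.camera(n) for n in ('top','scene')}
cv2.imwrite('pics/p7.png',np.vstack([cv2.resize(im['scene'][110:260,180:480],None,fx=2,fy=2),cv2.resize(im['top'][170:320,50:350],None,fx=2,fy=2)]))"
```

```text
t 44.6 grasp [0.622  0.0178 0.2587] yaw -67.4 w 0.065 gf 0.0 F [ 0.7 -0.9  0.1]
```

View pics/p7.png

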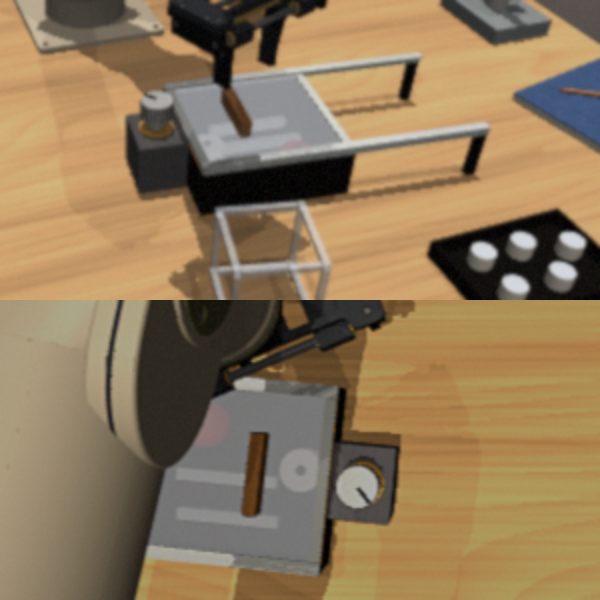

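The knob stands raised (scene crop (157,105)) and its rib has turned about 140° clockwise, now pointing to lower-crop (370,503). The lid is shut, the pieces are under it and the frame hasn't moved. I hand the job in.

```bash
python3 -c "
from bench import job; print(job.close_job())"
```

```text
the job is handed in; nothing more can be done
None
```

The job is handed in: one atom ball, one hub and two rods are packed in the case, the lid is fully shut, and the captive screw is raised and turned clockwise to its stop (no verdict came back).

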